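# Put the sugar scoop away and clip the canister shut

### The job

Lay the sugar scoop down inside the open steel canister without dropping it in from above the rim, then shut the canister's hinged lid fully, and after that swing the clasp on its front over and press it flat down onto the lid. Leave the glasses, teapot, spoon block and jar standing where they are.

Things in the scene. Friction and masses are not known exactly. Their poses are not given: they have to be found in the camera images.
- canister: Square open-topped steel canister fixed to the step, 150 x 150 mm outside, 75 mm high, walls and floor 4 mm. Origin: centre of its underside. Its x axis points from the front (clasp side) to the back (lid hinge side), z up. At its front a bracket 60 mm wide carries the clasp.
- canister_in (a point): Centre of the canister's inner floor, 4 mm above the step; axes as the canister's.
- lid (a joint): Angle of the canister's lid in rad: 0 = shut flat on the rim, 1.57 = standing upright at the back, grows as it opens (limit 1.9). The lid is a plain steel plate 156 x 156 x 8 mm without a knob; its hinge is stiff, so it stays where it is left (about 2 to 3 N at the free edge moves it).
- lid_hinge (a point): Middle of the lid's hinge line, on the canister's back rim (75 mm behind the canister's centre, 75 mm up); the line runs along the canister's y. Turns with the lid: its x axis lies in the lid's underside, pointing away from the free edge, its z axis points out of the lid's outer face (up when shut).
- lid_edge (a point): Middle of the lid's free edge, half way through its 8 mm thickness, 154 mm from the hinge line; front edge of the lid when shut.
- clasp (a joint): Angle of the clasp lever in rad: 0 = lying flat on the shut lid, 1.57 = upright, above that leaning outward, away from the canister (limit 2.2). Friction holds it where it is left (about 2 N at the tip moves it).
- clasp_hinge (a point): Clasp pivot, in the middle of the front, 83 mm in front of the canister's centre and 86 mm above the step; the pivot line runs along the canister's y. Turns with the lever, x axis along it.
- clasp_tip (a point): Centre of the round cross bar (44 mm long, 12 mm thick) at the free end of the clasp lever, 64 mm from the pivot. The lever is a dark steel strip 36 mm wide and 5 mm thick.
- scoop: Sugar scoop, 120 mm long: flat-bottomed steel bowl 65 x 55 mm and 32 mm high, open at the front, and a straight wooden handle 56 mm long, 16 mm wide, 14 mm thick. Lies on its flat bottom. Origin: on the underside, middle of its length; x axis from handle to the bowl's open front (handle x = -60 to -5 mm, bowl -5 to +60 mm), z up.
- scoop_grip (a point): Point in the wooden handle to grip, 34 mm behind the scoop's origin and 25 mm above its underside; axes as the scoop's.
- scoop_mid (a point): Middle of the scoop, 16 mm above its origin.
- glass_a: Gold-rimmed tea glass, 62 mm across at the rim, 87 mm high, on the oval steel tray. Origin: centre of its underside. Leave it alone.
- glass_b: Gold-rimmed tea glass, 62 mm across at the rim, 87 mm high, standing on the tiles at the right. Origin: centre of its underside. Leave it alone.
- glass_c: Gold-rimmed tea glass, 62 mm across at the rim, 87 mm high, standing on the tiles at the left. Origin: centre of its underside. Leave it alone.
- teapot: White ceramic teapot, 136 mm across, 136 mm high, its spout along +x to 125 mm and handle along -x to 110 mm from its middle. Origin: centre of its underside. Leave it alone.
- spoon_block: Wooden block 80 x 55 x 45 mm with two upright teaspoons up to 135 mm high. Origin: centre of its underside. Leave it alone.
- tea_jar: Closed glass jar, 72 mm across, 110 mm high. Origin: centre of its underside. Leave it alone.
Things that resemble listed ones, but are neither listed nor needed, are in the scene too. Leave any red look-alike of the scoop alone.

How it is judged:
By the outcome, as a careful person would: the job done as asked, in the order asked, and still so for the second after the job is handed in, with the robot touching nothing.
It also fails if it takes over 64 s, if anything falls off the work surface, if the arm or the gripper's body presses on something with over 40 N, if the wrist force passes 120 N, or if a joint passes its speed limit or range.

### The arm

A 7-joint arm with a two-finger parallel gripper is mounted at the origin on the work surface. World frame = base frame: x ahead of the robot, y to its left, z up, the work surface at z = 0. Lengths are in m, angles in rad, forces in N, time in s.
With the tool pointing down it reaches from about 0.425 to 0.95 m from the base axis. Payload 16.7 kg.
Tool frame: the origin (TCP) lies on the centre line of the jaws, within the pads' length; the fingertips stand robot.nose_length ahead of it and the grasp point (between the pads) lies 11 mm behind it (robot.nose_length is the distance from the TCP to the fingertips, in m); z points along the fingers, y is the line along which they close (so a half turn about z gives the same grasp; the last joint's range is limited). The gripper opens to 94 mm and grips with 3 to 60 N. Pads are 16 mm wide; open, the fingers measure 119 mm over their backs; the gripper's body (75 mm by 177 mm) begins 78 mm behind the grasp point.
Start: joints at [1.06, 0.426, 0.074, 1.606, -0.034, 1.111, -0.067], TCP at [0.238, -0.632, 0.213] pointing down, gripper open.
Joint ranges: [-2.85, 2.85], [-0.5, 2.14], [-1.23, 1.37], [0.21, 2.46], [-1.02, 4.16], [0.16, 2.05], [-2.73, 2.73]. Speed limits (rad/s): [1.89, 1.89, 2.39, 2.39, 3.01, 3.01, 3.01].

### API

Orientations are given as a unit quaternion [w, x, y, z].
In Python, from plant import robot, eyes gives the robot as it stands.
- The arm moves only by the tool jog_arm, never from a script. Its argument "commands" is a list of rows, each a list of 7 numbers: the shift along the world's x, y, z in m, then the turn, a rotation vector about the world's x, y, z in degrees, then the opening, from 0 (shut) to 1 (fully open). A call has 1 to 8 rows; each row shifts and turns the commanded pose from where the row before left it; what a row does not reach is not made up. A row lasts 1/10 s, in which the tool goes at most 50 mm and 8.59 degrees, less where a joint would pass 70% of its speed; a pose out of reach is approached as far as the arm can. A call with a gripper value outside its range is refused whole. The fingers move at their own pace and stop on an object; "force" is the grip in N (left out, the last holds). Time passes only in rows, so rows that do not move let the fingers close. It gives the time, the measured TCP pose, the force, the opening and the grip force at its end, in the units of the state.
- robot.get_state(): the state, without advancing time (a new reading comes with each control period).
- eyes.grab_frame(name): name is "scene" or "top" or "wrist"; returns the picture (480x640x3 uint8, red, green, blue); there is no depth.
- eyes.camera_model(name): a dict with "fov_y" (degrees; the focal length in pixels is half the picture's height over the tangent of half this angle, whatever the lens; pixels are square), "cx", "cy" (the principal point, pixels), "cam_to_world" (4x4, takes a point from camera to world coordinates). Camera axes: x right, y down, z forward; pixel columns grow to the right and rows downward; lengths in m; the calibration is good to about 2 mm. A picture is of the moment at which its call begins: read the wrist's pose just before it. camera_model takes no time and is no camera call; for the wrist camera it gives the pose at the moment of the call.
- robot.hand_in(): hands the job in; it is judged then, once.
The state is a dict: "t": time; "qpos": joint angles; "joint_velocities": joint speeds; "tau": joint torques, N m; "eef_pos": TCP position; "eef_rot": TCP orientation; "contact_force": force on the tool from outside, world axes, zero at the start; "ft_torque": the same for the moment, N m; "finger_gap": finger opening in m; "grip_force": force on a finger pad.
Only numpy, scipy, OpenCV 4.12 (cv2) and the standard library are available. Lean on these libraries where they do the work, as an engineer would, in place of code of your own. Each camera call takes 0.05 s, during which the arm holds its last target. There are 200 camera calls.

## Working session

There is one attempt and no reset: what is moved stays moved. The work goes in short steps, Python scripts to look and compute and a tool call to move; the robot and the scene stay as the last step left them, time stands still between calls to the robot, and variables do not carry over. Pictures are saved under pics/ and viewed, at most 10 in all, crops included, and the job is handed in when it is done.

Besides the shell and the picture viewer there is one more tool, called as name(argument=value, ...) on one line, values as JSON. jog_arm: Moves the arm, as the interface text tells. Its arguments: {"type":"object","properties":{"commands":{"type":"array"},"force":{"type":"number"}},"required":["commands"]}

```bash
ls; mkdir -p pics; python3 - <<'E'
from plant import robot, eyes
import cv2,numpy as np
np.set_printoptions(precision=4,suppress=True)
print(robot.get_state(), robot.nose_length)
for n in("scene","top"):
    cv2.imwrite(f"pics/{n}0.png",eyes.grab_frame(n)[:,:,::-1]); m=eyes.camera_model(n); print(n,m)
E
```

```text
pics
{'t': 0.0, 'qpos': array([ 1.0605,  0.4268,  0.0738,  1.6066, -0.0341,  1.1108, -0.0671]), 'joint_velocities': array([ 0.0005,  0.0017, -0.0002, -0.0008, -0.001 ,  0.0007,  0.001 ]), 'tau': array([ -0.0006, -93.5849,   3.6662, -45.4188,  -0.0489,   0.0202,
         0.0001]), 'eef_pos': array([ 0.2381, -0.6312,  0.2128]), 'eef_rot': array([-0.0006,  0.9838,  0.1794, -0.0002]), 'contact_force': array([ 0.112 ,  0.5112, -0.3954]), 'ft_torque': array([-0.0031,  0.0093,  0.018 ]), 'grip_force': 0.0, 'finger_gap': 0.09347518269704515} 0.008
scene {'fov_y': 51.054289986828955, 'cx': 317.29525085910547, 'cy': 239.097505565274, 'cam_to_world': array([[ 0.3648,  0.6825, -0.6333,  1.4161],
       [ 0.9311, -0.2629,  0.253 , -0.2887],
       [ 0.0062, -0.6819, -0.7314,  1.1185],
       [ 0.    ,  0.    ,  0.    ,  1.    ]])}
top {'fov_y': 49.816732909387305, 'cx': 321.3289072029988, 'cy': 231.28913557481036, 'cam_to_world': array([[-0.0186, -0.987 ,  0.1598,  0.2784],
       [-0.9998,  0.0202,  0.0086,  0.0492],
       [-0.0117, -0.1596, -0.9871,  1.555 ],
       [ 0.    ,  0.    ,  0.    ,  1.    ]])}
```

View pics/scene0.png

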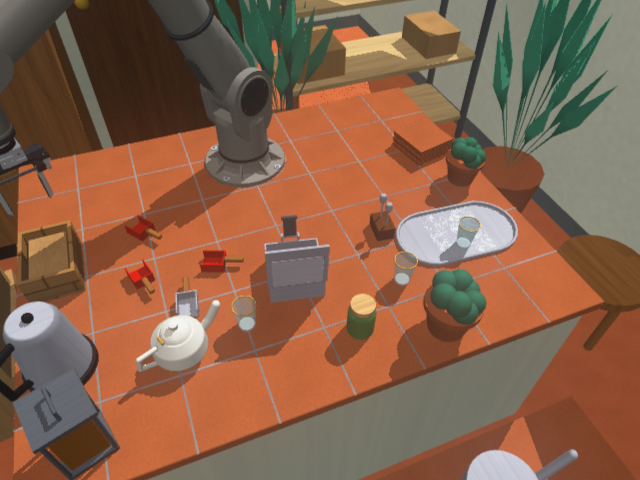

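View pics/top0.png

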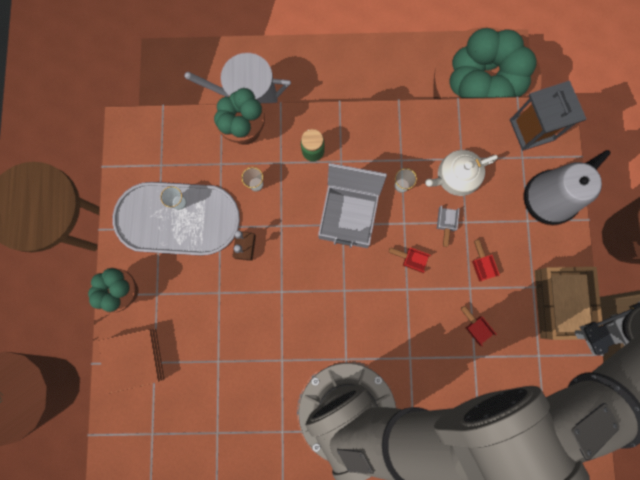

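The steel scoop is at top (449,220) / scene (186,300). The look-alikes are red scoops at top (415,258), (485,262) and (480,328), which I'll leave alone. The canister is at top (350,215), with its lid at the back (+x) and the clasp on the robot side. One close crop will check the choice.

```bash
python3 - <<'E'
import cv2,numpy as np
t=cv2.imread("pics/top0.png");s=cv2.imread("pics/scene0.png")
a=cv2.resize(t[155:255,310:400],None,fx=4,fy=4,interpolation=2) #360x400
b=cv2.resize(t[200:250,430:470],None,fx=4,fy=4,interpolation=2) #160x200
c=cv2.resize(s[205:305,255:335],None,fx=4,fy=4,interpolation=2) #320x400
d=cv2.resize(s[270:325,165:210],None,fx=3.6,fy=3.6,interpolation=2)
o=np.zeros((600,800,3),np.uint8)
o[:400,:360]=a;o[:400,360:680]=c;o[400:600,:160]=b;o[400:400+d.shape[0],200:200+d.shape[1]]=d
cv2.imwrite("pics/crop1.png",o)
E
```

```text
(no output)
```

View pics/crop1.png

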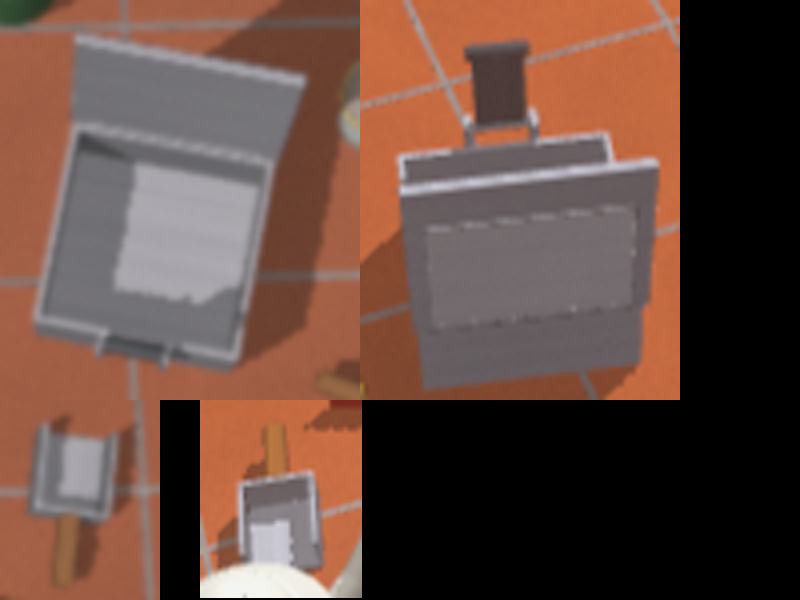

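```bash
cat > h.py <<'E'
from plant import robot, eyes
import numpy as np, cv2
from scipy.spatial.transform import Rotation as R
from scipy.optimize import least_squares
np.set_printoptions(precision=4,suppress=True)
M={n:eyes.camera_model(n) for n in("scene","top")}
def proj(P,m):
    P=np.atleast_2d(P);T=np.linalg.inv(m["cam_to_world"]);c=P@T[:3,:3].T+T[:3,3]
    f=240/np.tan(np.radians(m["fov_y"]/2));return c[:,:2]/c[:,2:]*f+[m["cx"],m["cy"]]
def ray(uv,m,z):
    f=240/np.tan(np.radians(m["fov_y"]/2));d=m["cam_to_world"][:3,:3]@[(uv[0]-m["cx"])/f,(uv[1]-m["cy"])/f,1];o=m["cam_to_world"][:3,3]
    return o+d*(z-o[2])/d[2]
def frame(p,yaw): 
    return lambda L: np.atleast_2d(L)@R.from_euler('z',yaw).as_matrix().T+p
E
cat > fit.py <<'E'
from h import *
T=lambda x,y:("top",(310+x/4-.4,155+y/4-.4)); S=lambda x,y:("scene",(255+(x-360)/4-.4,205+y/4-.4))
h=.075
lid=lambda a,s,t: (.075-.158*np.cos(a)+t*np.sin(a), s*.078, .075+.158*np.sin(a)+t*np.cos(a))
def lidp(a,r,y,t): return (.075-r*np.cos(a)+t*np.sin(a), y, .075+r*np.sin(a)+t*np.cos(a))
def cl(b,r,y): return (-.083+r*np.cos(b),y,.086+r*np.sin(b))
obs=[(T(36,325),lambda a,b:(-h,h,.075)),(T(240,360),lambda a,b:(-h,-h,.075)),(T(272,160),lambda a,b:(h,-h,.075)),(T(77,127),lambda a,b:(h,h,.075)),
(T(75,35),lambda a,b:lidp(a,.154,.078,.008)),(T(305,75),lambda a,b:lidp(a,.154,-.078,.008)),
(S(400,155),lambda a,b:(-h,-h,.075)),(S(608,135),lambda a,b:(-h,h,.075)),(S(425,388),lambda a,b:(h,-h,0)),(S(639,362),lambda a,b:(h,h,0)),
(S(400,192),lambda a,b:lidp(a,.154,-.078,.008)),(S(658,165),lambda a,b:lidp(a,.154,.078,.008)),
(S(497,48),lambda a,b:cl(b,.064,0)),(S(503,126),lambda a,b:cl(b,0,0))]
def res(q):
    F=frame([q[0],q[1],q[2]],q[3]); return np.concatenate([(proj(F(f(q[4],q[5])),M[c])[0]-uv) for (c,uv),f in obs])
r=least_squares(res,[.65,0,0,-.15,1.7,1.9],loss="soft_l1");print("can x,y,z,yaw,lid,clasp",r.x);print(res(r.x).reshape(-1,2).round(1).tolist())
T=lambda x,y:("top",(430+x/4-.4,200+y/4-.4)); S=lambda x,y:("scene",(165+(x-200)/3.6-.4,270+(y-400)/3.6-.4))
o2=[(T(36,112),(-.005,.0275,.032)),(T(110,119),(-.005,-.0275,.032)),(T(41,25),(.06,.0275,.032)),(T(116,32),(.06,-.0275,.032)),(T(62,187),(-.06,0,.030)),
(S(274,425),(-.06,0,.032)),(S(238,483),(-.005,-.0275,.032)),(S(315,473),(-.005,.0275,.032))]
def res2(q):
    F=frame([q[0],q[1],q[2]],q[3]); return np.concatenate([(proj(F(f),M[c])[0]-uv) for (c,uv),f in o2])
r=least_squares(res2,[.5,-.3,0,0],loss="soft_l1");print("scoop",r.x);print(res2(r.x).reshape(-1,2).round(1).tolist())
print("grip",frame(r.x[:3],r.x[3])([-.034,0,.025]))
for n,uv,z in [("glassb rim",(405,176),.087),("glassc",(252,177),.087),("teapot",(461,168),.1),("spout",(431,183),.09),("jar",(312,140),.11),("spoons",(245,245),.045),("redtip",(393,252),.03)]: print(n,ray(uv,M["top"],z))
E
python3 fit.py
```

```text
can x,y,z,yaw,lid,clasp [ 0.5642 -0.017   0.001  -0.2118  1.6651  1.7759]
[[-0.7, -0.7], [-0.6, 0.4], [0.5, 0.5], [-1.1, -0.7], [-0.0, -0.1], [0.4, 0.6], [-0.8, 0.1], [-0.1, -0.9], [-0.1, 0.7], [0.7, 0.2], [-0.2, 0.6], [0.5, -0.3], [-0.4, 0.1], [-0.5, -0.4]]
scoop [ 0.5318 -0.314  -0.001  -0.1512]
[[-0.5, -0.6], [-0.6, -0.0], [0.3, -0.0], [-0.1, 0.5], [0.3, 0.0], [-0.3, -0.6], [0.2, 0.7], [-0.4, -0.1]]
grip [[ 0.4982 -0.3089  0.024 ]]
glassb rim [ 0.6747 -0.1856  0.087 ]
glassc [0.6814 0.2622 0.087 ]
teapot [ 0.6915 -0.3466  0.1   ]
spout [ 0.6512 -0.2596  0.09  ]
jar [0.7825 0.084  0.11  ]
spoons [0.4864 0.2884 0.045 ]
redtip [ 0.4587 -0.1489  0.03  ]
```

jog_arm(commands=[[0.026, 0.032, 0, 0, 0, -4, 0.6], [0.026, 0.032, 0, 0, 0, -4, 0.6], [0.026, 0.032, 0, 0, 0, -4, 0.6], [0.026, 0.032, 0, 0, 0, -4, 0.6], [0.026, 0.032, 0, 0, 0, -4, 0.6], [0.026, 0.032, 0, 0, 0, -4, 0.6], [0.026, 0.032, 0, 0, 0, -4, 0.6], [0.026, 0.032, 0, 0, 0, -1.4, 0.6]], force=25)

```text
t: 0.9
eef_pos: [0.447, -0.374, 0.2133]
eef_rot: [-0.0, 0.997, -0.078, -0.0]
contact_force: [-0.4, -1.0, 0.4]
finger_gap: 0.0569
grip_force: 0.0
```

```bash
cat >> h.py <<'E'
def go(p,az):  # shift to TCP position p and turn needed so the closing line is at azimuth az (deg)
    s=robot.get_state();Rm=R.from_quat(np.roll(s["eef_rot"],-1)).as_matrix()
    y=Rm[:,1];a=np.degrees(np.arctan2(y[1],y[0]));d=(az-a+90)%180-90
    print("t",round(s["t"],2),"tcp",s["eef_pos"],"shift",np.array(p)-s["eef_pos"],"dz",d.round(2),"zaxis",Rm[:,2],"F",s["contact_force"],"gap",s["finger_gap"],"grip",s["grip_force"])
E
python3 - <<'E'
from h import *
go([.498,-.309,.015],81.3)
s=robot.get_state();w=eyes.camera_model("wrist")["cam_to_world"];Rm=R.from_quat(np.roll(s["eef_rot"],-1)).as_matrix()
print("cam in tool",Rm.T@(w[:3,3]-s["eef_pos"]),Rm.T@w[:3,2], s["qpos"])
E
```

```text
t 0.9 tcp [ 0.447  -0.374   0.2133] shift [ 0.051   0.065  -0.1983] dz 0.19 zaxis [-0.0003  0.0002 -1.    ] F [-0.3701 -0.9738  0.4375] gap 0.056862482926366774 grip 0.0
cam in tool [ 0.078  -0.     -0.1719] [-0.2658  0.0002  0.964 ] [ 0.5585  0.2768  0.0336  1.8182 -0.0106  1.047  -1.1299]
```

jog_arm(commands=[[0.026, 0.033, -0.03, 0, 0, 0.2, 0.6], [0.025, 0.032, -0.03, 0, 0, 0, 0.6], [0, 0, -0.04, 0, 0, 0, 0.6], [0, 0, -0.04, 0, 0, 0, 0.6], [0, 0, -0.03, 0, 0, 0, 0.6], [0, 0, -0.02, 0, 0, 0, 0.6], [0, 0, -0.008, 0, 0, 0, 0.6], [0, 0, 0, 0, 0, 0, 0.6]])

```text
t: 1.7
eef_pos: [0.4956, -0.3116, 0.0159]
eef_rot: [-0.0, 0.997, -0.074, -0.001]
contact_force: [0.6, -0.0, 1.0]
finger_gap: 0.0565
grip_force: 0.0
```

jog_arm(commands=[[0, 0, 0, 0, 0, 0, 0.0], [0, 0, 0, 0, 0, 0, 0.0], [0, 0, 0, 0, 0, 0, 0.0], [0, 0, 0, 0, 0, 0, 0.0], [0, 0, 0, 0, 0, 0, 0.0], [0, 0, 0, 0, 0, 0, 0.0]])

```text
t: 2.3
eef_pos: [0.4962, -0.3119, 0.0169]
eef_rot: [0.0, 0.997, -0.074, 0.0]
contact_force: [-0.9, 0.1, 1.4]
finger_gap: 0.0161
grip_force: 24.8
```

```bash
python3 - <<'E'
from h import *
cv2.imwrite("pics/w1.png",eyes.grab_frame("wrist")[:,:,::-1])
go([.498,-.309,.015],81.3)
E
```

```text
t 2.35 tcp [ 0.4962 -0.3118  0.0168] shift [ 0.0018  0.0028 -0.0018] dz -0.17 zaxis [ 0.0001  0.     -1.    ] F [-0.3696 -0.137   2.135 ] gap 0.015866439468442652 grip 24.789759814739227
```

View pics/w1.png

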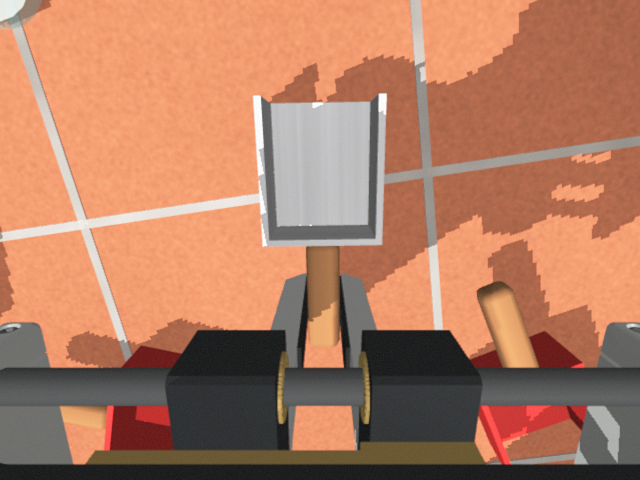

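The scoop is held by its handle, with the bowl rim corners at (265,243), (382,243), (257,97) and (384,97). Next I'll work out its pose in the hand and the shift needed to place it.

```bash
python3 - <<'E'
from h import *
m=eyes.camera_model("wrist");s=robot.get_state()
P=[ray(uv,m,.033) for uv in [(265,243),(382,243),(257,97),(384,97)]]
b=(P[0]+P[1])/2;f=(P[2]+P[3])/2;d=(f-b);yaw=np.arctan2(d[1],d[0]);print("len",np.linalg.norm(d),"w",np.linalg.norm(P[0]-P[1]),"yaw",yaw)
ex=d/np.linalg.norm(d);o=b+.005*ex;  o2=f-.06*ex
print("origin",o,o2);rel=frame([0,0,0],-yaw)(s["eef_pos"]-(o+o2)/2);print("tcp in scoop",rel)
# target
C=np.array([.5642,-.017,0]);cy=-.2118
tgt=frame(C,cy)([-.002+rel[0,0],rel[0,1],0])[0];print(tgt)
go([tgt[0],tgt[1],.2],90+np.degrees(cy-yaw)+ (81.3-90+.17) )
E
```

```text
len 0.06265067203594332 w 0.05381928825349707 yaw -0.1298985383585243
origin [ 0.5345 -0.3176  0.033 ] [ 0.5321 -0.3173  0.033 ]
tcp in scoop [[-0.0375  0.0008 -0.0162]]
[ 0.5257 -0.0079  0.    ]
t 2.35 tcp [ 0.4962 -0.3118  0.0168] shift [0.0295 0.3039 0.1832] dz -4.69 zaxis [ 0.0001  0.     -1.    ] F [-0.3696 -0.137   2.135 ] gap 0.015866439468442652 grip 24.789759814739227
```

jog_arm(commands=[[0, 0, 0.02, 0, 0, 0, 0], [0, 0, 0.035, 0, 0, 0, 0], [0, 0, 0.04, 0, 0, 0, 0], [0, 0.02, 0.04, 0, 0, -0.6, 0], [0.005, 0.04, 0, 0, 0, -1, 0], [0.005, 0.04, 0, 0, 0, -1, 0], [0.005, 0.04, 0, 0, 0, -1, 0], [0.005, 0.04, 0, 0, 0, 0, 0]])

```text
t: 3.15
eef_pos: [0.5161, -0.1303, 0.1519]
eef_rot: [0.0, 0.994, -0.106, 0.0]
contact_force: [0.1, -0.1, -0.0]
finger_gap: 0.016
grip_force: 24.8
```

jog_arm(commands=[[0.005, 0.04, 0, 0, 0, 0, 0], [0.004, 0.04, 0, 0, 0, 0, 0], [0, 0.03, 0, 0, 0, 0, 0], [0, 0.014, 0, 0, 0, 0, 0], [0, 0, 0, 0, 0, 0, 0]])

```text
t: 3.65
eef_pos: [0.5252, -0.0062, 0.1517]
eef_rot: [-0.0, 0.995, -0.104, -0.0]
contact_force: [0.5, -0.0, -0.3]
finger_gap: 0.0156
grip_force: 24.8
```

```bash
python3 - <<'E'
from h import *
go([.5257,-.0079,.022],77.87)
cv2.imwrite("pics/w2.png",eyes.grab_frame("wrist")[:,:,::-1])
E
```

```text
t 3.65 tcp [ 0.5252 -0.0062  0.1517] shift [ 0.0005 -0.0017 -0.1297] dz -0.16 zaxis [-0.      0.0004 -1.    ] F [ 0.4523 -0.019  -0.2733] gap 0.015647240948454984 grip 24.78994756937027
```

View pics/w2.png

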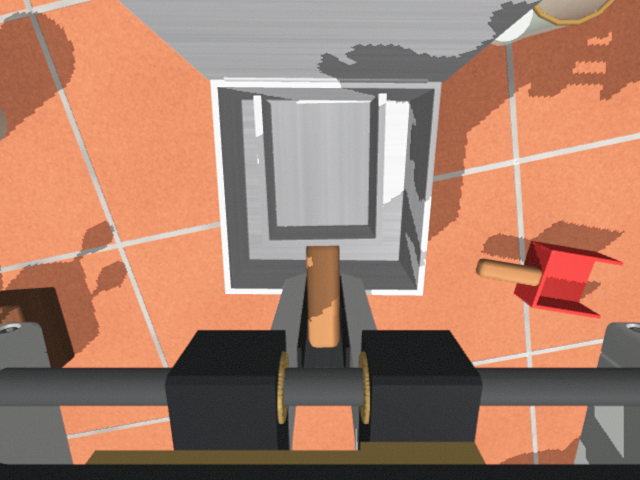

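The scoop sits centred over the open canister: the rim's inner corners run from (213,82) to (423,293) and the scoop's axis is at column 324. Now I'll lower it.

jog_arm(commands=[[0, -0.001, -0.03, 0, 0, -0.2, 0], [0, 0, -0.03, 0, 0, 0, 0], [0, 0, -0.025, 0, 0, 0, 0], [0, 0, -0.02, 0, 0, 0, 0], [0, 0, -0.013, 0, 0, 0, 0], [0, 0, -0.006, 0, 0, 0, 0], [0, 0, -0.003, 0, 0, 0, 0], [0, 0, 0, 0, 0, 0, 0]])

```text
t: 4.5
eef_pos: [0.5255, -0.0092, 0.025]
eef_rot: [0.0, 0.994, -0.108, 0.0]
contact_force: [1.0, 0.1, -1.2]
finger_gap: 0.0157
grip_force: 24.8
```

jog_arm(commands=[[0, 0, -0.002, 0, 0, 0, 0], [0, 0, -0.001, 0, 0, 0, 0], [0, 0, 0, 0, 0, 0, 0]])

```text
t: 4.8
eef_pos: [0.5254, -0.0089, 0.022]
eef_rot: [-0.0, 0.994, -0.107, 0.0]
contact_force: [-0.6, 1.0, 0.3]
finger_gap: 0.016
grip_force: 24.8
```

jog_arm(commands=[[0, 0, -0.001, 0, 0, 0, 0], [0, 0, 0, 0, 0, 0, 0]])

```text
t: 5.0
eef_pos: [0.5253, -0.0088, 0.0208]
eef_rot: [-0.0, 0.994, -0.107, 0.0]
contact_force: [-1.0, -0.9, 1.9]
finger_gap: 0.0158
grip_force: 24.8
```

jog_arm(commands=[[0, 0, -0.001, 0, 0, 0, 0], [0, 0, 0, 0, 0, 0, 0]])

```text
t: 5.2
eef_pos: [0.5253, -0.0086, 0.02]
eef_rot: [-0.0, 0.994, -0.107, 0.0]
contact_force: [-2.9, 1.4, 8.0]
finger_gap: 0.0155
grip_force: 25.0
```

jog_arm(commands=[[0, 0, 0.0005, 0, 0, 0, 0.5], [0, 0, 0, 0, 0, 0, 0.5], [0, 0, 0, 0, 0, 0, 0.5], [0, 0, 0, 0, 0, 0, 0.5], [0, 0, 0.03, 0, 0, 0, 0.5], [0, 0, 0.04, 0, 0, 0, 0.5], [0, 0, 0.04, 0, 0, 0, 0.5], [0, 0, 0.04, 0, 0, 0, 0.5]])

```text
t: 6.0
eef_pos: [0.5249, -0.0089, 0.1718]
eef_rot: [-0.0, 0.994, -0.107, -0.0]
contact_force: [-0.2, 0.9, -0.3]
finger_gap: 0.0471
grip_force: 0.0
```

```bash
python3 - <<'E'
from h import *
go([.5257,-.0079,.022],77.87)
cv2.imwrite("pics/w3.png",eyes.grab_frame("wrist")[:,:,::-1]); print(robot.get_state()["qpos"])
C=frame([.5642,-.017,.001],-.2118)
for a in (1.665,):
  for r in (.1,.13,.15,.154): print(r,C([.075-r*np.cos(a)+.008*np.sin(a),0,.075+r*np.sin(a)+.008*np.cos(a)]))
E
```

```text
t 6.0 tcp [ 0.5249 -0.0089  0.1718] shift [ 0.0008  0.001  -0.1498] dz 0.21 zaxis [-0.0002  0.0001 -1.    ] F [-0.2241  0.9177 -0.2559] gap 0.04709547475012365 grip 0.0
[ 0.0199  0.2266 -0.1444  1.9694  0.0405  0.9409 -1.9307]
0.1 [[ 0.6545 -0.0364  0.1748]]
0.13 [[ 0.6573 -0.037   0.2047]]
0.15 [[ 0.6591 -0.0374  0.2246]]
0.154 [[ 0.6595 -0.0375  0.2286]]
```

View pics/w3.png

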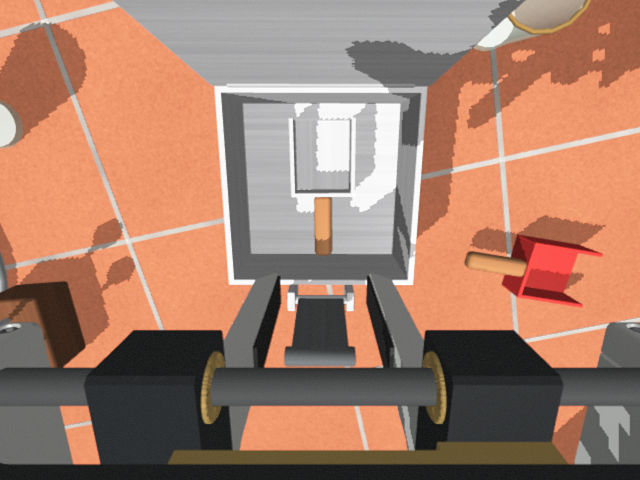

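The scoop lies flat inside, handle end at (323,250) and bowl at (323,155). The lid comes next: I'll lift, close the fingers and go behind it.

jog_arm(commands=[[0, 0, 0.04, 0, 0, 0, 0], [0, 0, 0.045, 0, 0, 0, 0], [0, 0, 0.045, 0, 0, 0, 0], [0.03, -0.006, 0.018, 0, 0, 0, 0], [0.04, -0.009, 0, 0, 0, 0, 0], [0.04, -0.009, 0, 0, 0, 0, 0], [0.04, -0.008, 0, 0, 0, 0, 0], [0.02, -0.005, 0, 0, 0, 0, 0]])

```text
t: 6.85
eef_pos: [0.6974, -0.0466, 0.3167]
eef_rot: [0.0, 0.994, -0.108, -0.0]
contact_force: [-1.2, 0.2, -0.8]
finger_gap: 0.0003
grip_force: 0.0
```

```bash
cat > arc.py <<'E'
from h import *
C=frame([.5642,-.017,.001],-.2118)
def tcp(a,r=.125): return C([.083-r*np.cos(a)+.008*np.sin(a),0,.083+r*np.sin(a)+.008*np.cos(a)])[0]
E
python3 - <<'E'
from arc import *
go(tcp(1.665),77.87)
A=[1.665,1.55,1.45]+[1.45-.12*i for i in range(1,13)]+[0]
P=np.array([tcp(a) for a in A]);print(P[0]);print(np.diff(P,axis=0).round(3).tolist())
E
```

```text
t 6.85 tcp [ 0.6974 -0.0466  0.3167] shift [-0.0328  0.008  -0.109 ] dz 0.23 zaxis [-0.0009 -0.0001 -1.    ] F [-1.2227  0.1761 -0.7865] gap 0.00034967156377076094 grip 0.0
[ 0.6646 -0.0386  0.2077]
[[-0.014, 0.003, 0.001], [-0.012, 0.003, -0.0], [-0.015, 0.003, -0.002], [-0.014, 0.003, -0.004], [-0.014, 0.003, -0.005], [-0.013, 0.003, -0.007], [-0.012, 0.003, -0.008], [-0.011, 0.002, -0.01], [-0.01, 0.002, -0.011], [-0.008, 0.002, -0.012], [-0.007, 0.001, -0.013], [-0.005, 0.001, -0.014], [-0.004, 0.001, -0.015], [-0.002, 0.0, -0.015], [-0.0, 0.0, -0.001]]
```

jog_arm(commands=[[0, 0, -0.03, 0, 0, 0, 0], [0, 0, -0.035, 0, 0, 0, 0], [0, 0, -0.03, 0, 0, 0, 0], [0, 0, -0.014, 0, 0, 0, 0], [0, 0, 0, 0, 0, 0, 0], [-0.016, 0.004, 0, 0, 0, 0, 0], [-0.012, 0.003, 0, 0, 0, 0, 0], [-0.007, 0.001, 0, 0, 0, 0, 0]])

```text
t: 7.65
eef_pos: [0.6604, -0.0375, 0.2111]
eef_rot: [-0.0, 0.994, -0.107, 0.001]
contact_force: [2.1, 0.5, 1.8]
finger_gap: 0.0006
grip_force: 1.1
```

```bash
python3 - <<'E'
from arc import *
go(tcp(1.665),77.87)
E
```

```text
t 7.65 tcp [ 0.6604 -0.0375  0.2111] shift [ 0.0042 -0.0011 -0.0034] dz 0.19 zaxis [ 0.003   0.0002 -1.    ] F [2.0579 0.5151 1.7748] gap 0.0005507351012452508 grip 1.1402577068656683
```

jog_arm(commands=[[-0.012, 0.003, -0.002, 0, 0, 0, 0], [-0.012, 0.003, -0.001, 0, 0, 0, 0], [-0.014, 0.003, -0.002, 0, 0, 0, 0], [-0.014, 0.003, -0.004, 0, 0, 0, 0], [-0.014, 0.003, -0.005, 0, 0, 0, 0], [-0.013, 0.003, -0.007, 0, 0, 0, 0], [-0.012, 0.003, -0.008, 0, 0, 0, 0], [0, 0, 0, 0, 0, 0, 0]])

```text
t: 8.45
eef_pos: [0.5675, -0.0165, 0.18]
eef_rot: [0.0, 0.994, -0.107, -0.001]
contact_force: [-0.8, -0.2, 0.0]
finger_gap: 0.0007
grip_force: 0.0
```

```bash
python3 - <<'E'
from arc import *
for a in (.85,.73): go(tcp(a),77.87)
E
```

```text
t 8.45 tcp [ 0.5675 -0.0165  0.18  ] shift [ 0.0031 -0.0019  0.0032] dz 0.17 zaxis [-0.0012 -0.     -1.    ] F [-0.8189 -0.2305  0.0205] gap 0.0006635596392366068 grip 0.0
t 8.45 tcp [ 0.5675 -0.0165  0.18  ] shift [-0.008   0.0005 -0.0067] dz 0.17 zaxis [-0.0012 -0.     -1.    ] F [-0.8189 -0.2305  0.0205] gap 0.0006635596392366068 grip 0.0
```

jog_arm(commands=[[-0.01, 0.002, -0.009, 0, 0, 0, 0], [-0.009, 0.002, -0.011, 0, 0, 0, 0], [-0.008, 0.002, -0.012, 0, 0, 0, 0], [-0.007, 0.001, -0.013, 0, 0, 0, 0], [-0.005, 0.001, -0.014, 0, 0, 0, 0], [-0.003, 0.001, -0.014, 0, 0, 0, 0], [-0.001, 0.0, -0.01, 0, 0, 0, 0], [0, 0, 0, 0, 0, 0, 0]])

```text
t: 9.25
eef_pos: [0.5252, -0.0079, 0.0958]
eef_rot: [0.0, 0.994, -0.107, -0.001]
contact_force: [0.8, -0.1, 0.5]
finger_gap: 0.0003
grip_force: 0.0
```

```bash
python3 - <<'E'
from arc import *
for a in (0,): go(tcp(a),77.87)
E
```

```text
t 9.25 tcp [ 0.5252 -0.0079  0.0958] shift [-0.0021 -0.0003 -0.0038] dz 0.19 zaxis [-0.0024 -0.0001 -1.    ] F [ 0.8197 -0.1224  0.4618] gap 0.000310047567682948 grip 0.0
```

jog_arm(commands=[[0, 0, -0.002, 0, 0, 0, 0], [0, 0, -0.002, 0, 0, 0, 0], [0, 0, -0.001, 0, 0, 0, 0], [0, 0, 0, 0, 0, 0, 0]])

```text
t: 9.65
eef_pos: [0.5264, -0.0079, 0.0924]
eef_rot: [-0.0, 0.994, -0.107, 0.0]
contact_force: [0.3, 0.4, -0.1]
finger_gap: 0.0005
grip_force: 0.0
```

jog_arm(commands=[[0, 0, -0.001, 0, 0, 0, 0], [0, 0, -0.001, 0, 0, 0, 0], [0, 0, 0, 0, 0, 0, 0]])

```text
t: 9.95
eef_pos: [0.5264, -0.0079, 0.0911]
eef_rot: [-0.0, 0.994, -0.107, 0.0]
contact_force: [-5.4, -1.0, 16.9]
finger_gap: 0.0003
grip_force: 8.5
```

The lid is shut; it took a firm press of 17 N. Next is the clasp, from its outer side.

jog_arm(commands=[[0, 0, 0.03, 0, 0, 0, 0], [0, 0, 0.045, 0, 0, 0, 0], [0, 0, 0.045, 0, 0, 0, 0], [-0.02, 0.004, 0.01, 0, 0, 0, 0], [-0.03, 0.007, 0, 0, 0, 0, 0], [-0.03, 0.007, 0, 0, 0, 0, 0], [-0.01, 0.002, 0, 0, 0, 0, 0], [0, 0, 0, 0, 0, 0, 0]])

```text
t: 10.75
eef_pos: [0.4356, 0.0122, 0.2206]
eef_rot: [0.0, 0.994, -0.107, 0.0]
contact_force: [-0.0, 0.3, 0.0]
finger_gap: 0.0009
grip_force: 0.0
```

```bash
cat > cl.py <<'E'
from h import *
C=frame([.5642,-.017,.001],-.2118)
def tcp(b): return C([-.083+.064*np.cos(b)-.006*np.sin(b)-.008,0,.086+.064*np.sin(b)+.006*np.cos(b)+.008])[0]
E
python3 - <<'E'
from cl import *
cv2.imwrite("pics/w4.png",eyes.grab_frame("wrist")[:,:,::-1]); cv2.imwrite("pics/t4.png",eyes.grab_frame("top")[:,:,::-1])
cv2.imwrite("pics/s4.png",eyes.grab_frame("scene")[:,:,::-1])
a=cv2.resize(cv2.imread("pics/s4.png")[190:310,240:340],(500,600)); cv2.imwrite("pics/c4.png",np.hstack([a]))
go(C([-.130,0,.15])[0],77.87)
B=[1.776,1.5,1.3]+[1.3-.2*i for i in range(1,7)]+[0]
P=np.array([tcp(b) for b in B]);print(P.round(3).tolist())
E
```

```text
t 10.9 tcp [0.4372 0.012  0.2203] shift [-0.0001 -0.0016 -0.0693] dz 0.22 zaxis [ 0.0006  0.0002 -1.    ] F [-0.4266  0.2322  0.7995] gap 0.0005056081401653776 grip 0.0
[[0.457, 0.006, 0.156], [0.474, 0.002, 0.159], [0.486, -0.0, 0.158], [0.498, -0.003, 0.155], [0.51, -0.005, 0.149], [0.519, -0.007, 0.141], [0.527, -0.009, 0.131], [0.533, -0.01, 0.12], [0.537, -0.011, 0.107], [0.538, -0.011, 0.101]]
```

View pics/w4.png

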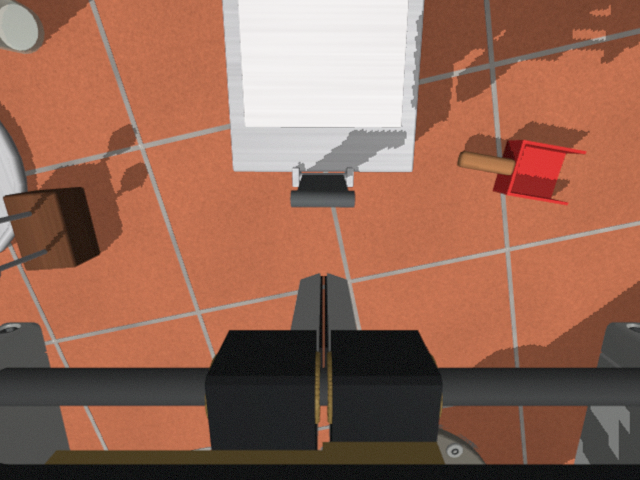

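View pics/c4.png

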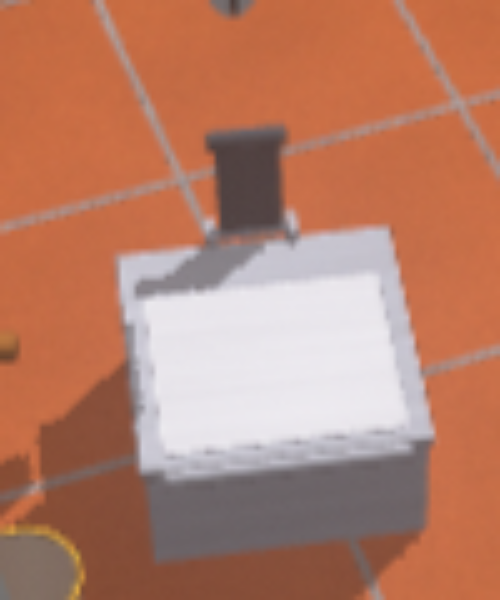

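The lid is shut flat. The clasp still stands with its bar at wrist pixel (323,198), and the fingers are in line outside it. I'll descend and push it over.

jog_arm(commands=[[0, -0.001, -0.03, 0, 0, 0, 0], [0, 0, -0.03, 0, 0, 0, 0], [0, 0, -0.01, 0, 0, 0, 0], [0.01, -0.002, 0, 0, 0, 0, 0], [0.01, -0.002, 0, 0, 0, 0, 0], [0.01, -0.002, 0, 0, 0, 0, 0], [0.01, -0.002, 0.001, 0, 0, 0, 0], [0.008, -0.002, 0.001, 0, 0, 0, 0]])

```text
t: 11.7
eef_pos: [0.4853, 0.0009, 0.1527]
eef_rot: [-0.0, 0.994, -0.107, 0.0]
contact_force: [-1.8, 1.3, -0.9]
finger_gap: 0.0001
grip_force: 1.0
```

```bash
python3 - <<'E'
from cl import *
for b in(1.3,1.1): go(tcp(b),77.87)
E
```

```text
t 11.7 tcp [0.4853 0.0009 0.1527] shift [ 0.001  -0.0012  0.0056] dz 0.21 zaxis [ 0.0005  0.0001 -1.    ] F [-1.8431  1.3306 -0.9007] gap 0.0001363127290724536 grip 0.9850062802433968
t 11.7 tcp [0.4853 0.0009 0.1527] shift [ 0.013  -0.0038  0.0021] dz 0.21 zaxis [ 0.0005  0.0001 -1.    ] F [-1.8431  1.3306 -0.9007] gap 0.0001363127290724536 grip 0.9850062802433968
```

jog_arm(commands=[[0.012, -0.003, 0.001, 0, 0, 0, 0], [0.012, -0.002, -0.006, 0, 0, 0, 0], [0.009, -0.002, -0.008, 0, 0, 0, 0], [0.008, -0.002, -0.01, 0, 0, 0, 0], [0.006, -0.001, -0.011, 0, 0, 0, 0], [0.004, -0.001, -0.012, 0, 0, 0, 0], [0.001, 0, -0.004, 0, 0, 0, 0], [0, 0, 0, 0, 0, 0, 0]])

```text
t: 12.5
eef_pos: [0.5358, -0.0099, 0.1014]
eef_rot: [0.0, 0.994, -0.107, -0.001]
contact_force: [-2.8, -0.8, 6.3]
finger_gap: 0.0004
grip_force: 3.7
```

jog_arm(commands=[[0, 0, -0.001, 0, 0, 0, 0], [0, 0, -0.001, 0, 0, 0, 0], [0, 0, 0, 0, 0, 0, 0]])

```text
t: 12.8
eef_pos: [0.5359, -0.0098, 0.1005]
eef_rot: [0.0, 0.994, -0.107, -0.0]
contact_force: [-5.9, -0.9, 16.0]
finger_gap: 0.0007
grip_force: 8.7
```

jog_arm(commands=[[0, 0, -0.001, 0, 0, 0, 0], [0, 0, 0, 0, 0, 0, 0], [0, 0, 0, 0, 0, 0, 0], [0, 0, 0.03, 0, 0, 0, 0], [0, 0, 0.045, 0, 0, 0, 0], [0, 0, 0.045, 0, 0, 0, 0], [-0.03, -0.04, 0.02, 0, 0, 0, 0], [-0.01, -0.04, 0, 0, 0, 0, 0]])

```text
t: 13.6
eef_pos: [0.4982, -0.0869, 0.2404]
eef_rot: [-0.0, 0.994, -0.106, 0.002]
contact_force: [0.8, -1.5, -0.3]
finger_gap: 0.0007
grip_force: 0.0
```

jog_arm(commands=[[-0.01, -0.045, 0, 0, 0, 0, 0], [0, -0.045, 0, 0, 0, 0, 0], [0, -0.045, 0, 0, 0, 0, 0], [0, -0.04, 0, 0, 0, 0, 0], [0, 0, 0, 0, 0, 0, 0]])

```text
t: 14.1
eef_pos: [0.4869, -0.2673, 0.2371]
eef_rot: [0.001, 0.994, -0.111, -0.0]
contact_force: [-0.3, 0.4, 0.6]
finger_gap: 0.0002
grip_force: 0.0
```

```bash
python3 - <<'E'
from h import *
t=eyes.grab_frame("top")[:,:,::-1];s=eyes.grab_frame("scene")[:,:,::-1]
o=np.hstack([cv2.resize(t[100:280,100:520],(500,300)*1),np.zeros((300,300,3),np.uint8)]);o2=cv2.resize(s[190:290,240:340],(300,300),interpolation=2);o[:,500:]=o2
cv2.imwrite("pics/end.png",o)
for b in (0,):
  print(proj(frame([.5642,-.017,.001],-.2118)([[-.083,0,.086],[-.019,0,.086],[-.083,0,.083],[-.019,0,.092]]),M["scene"]), robot.get_state()["contact_force"])
E
```

```text
[[289.8416 235.7496]
 [292.7446 252.5409]
 [289.8774 236.4785]
 [292.6796 251.0841]] [0.2297 0.1588 0.0309]
```

View pics/end.png

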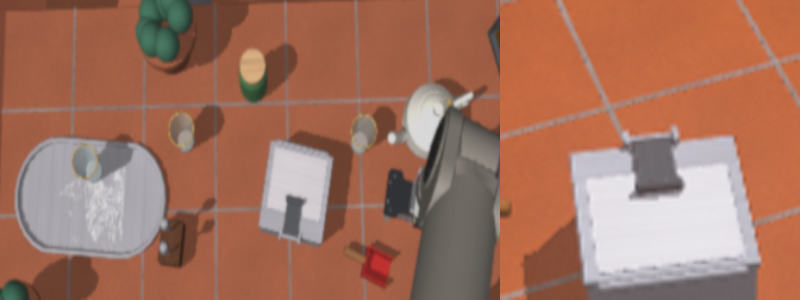

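The lid is shut and the clasp lies flat, with its bar seen at scene (292,252) against (293,252.5) predicted. The glasses, teapot, spoon block and jar still stand where they were.

```bash
python3 -c "
from plant import robot
print(robot.hand_in())"
```

```text
the job is handed in; nothing more can be done
None
```

The job is handed in: the scoop was set down flat on the canister's floor, the lid pressed shut and the clasp pressed flat onto it, in about 14 s, and the last pictures show the glasses, teapot, spoon block and jar still standing in place.

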